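# Light up three carvings for a customer at the souvenir stall

## Robot

A 6-joint arm with a two-finger parallel gripper is mounted at the origin on the work surface. World frame = base frame: x ahead of the robot, y to its left, z up, the work surface at z = 0. Lengths are in mm, angles in rad, forces in N, time in s.
With the tool pointing down it reaches from about 275 to 750 mm from the base axis. Payload 10.2 kg.
Tool frame: the origin (TCP) lies on the centre line of the jaws, within the pads' length; the fingertips stand 17 mm ahead of it and the grasp point (between the pads) lies 2 mm behind it; z points along the fingers, y is the line along which they close (so a half turn about z gives the same grasp; the last joint's range is limited). The gripper opens to 85 mm and grips with 20 to 120 N. Pads are 22 mm wide; open, the fingers measure 114 mm over their backs; the gripper's body (76 mm by 85 mm) begins 54 mm behind the grasp point. The pads swing forward as they close: fully open they stand 13 mm farther back than shut.
Start: joints at [0.891, 0.313, 1.498, -0, 1.331, -0.223], TCP at [231.579, 471.171, 248.294] pointing down, gripper open.
Joint ranges: [-2.94, 2.94], [-0.97, 2.17], [0.19, 2.56], [-1.23, 4.37], [0.02, 3.11], [-2.88, 2.88]. Speed limits (rad/s): [2.39, 2.39, 3.01, 3.14, 3.14, 3.14].

## Interface

Orientations are given as a unit quaternion [w, x, y, z].
In Python, from rig import ctrl gives the robot as it stands. The module is installed in compiled form; this text tells all that it offers.
- The arm moves only by the shell command python3 -m jog 'ROWS' [FORCE]. ROWS is JSON, a list of rows, each an object with "delta_pos": the shift along the world's x, y, z in mm, a list of three; "angular": the turn, a rotation vector about the world's x, y, z in rad, a list of three; "fingers": the opening, from 0 (shut) to 1 (fully open). In form: [{"delta_pos": [tx, ty, tz], "angular": [rx, ry, rz], "fingers": fingers}, ...]. A call has 1 to 10 rows; each row is the pose to reach, as a shift and turn from the pose commanded when the call began; what a row does not reach only later rows make up. A row lasts 1/8 s, in which the tool goes at most 62.5 mm and 10.7 degrees, less where a joint would pass 70% of its speed; a pose out of reach is approached as far as the arm can. A call with a gripper value outside its range is refused whole. The fingers move at their own pace and stop on an object; FORCE is the grip in N (left out, the last holds). Time passes only in rows, so rows that repeat a pose let the fingers close. It gives the time, the measured TCP pose, the force, the opening and the grip force at its end, in the units of the state.
- ctrl.sense(): the state, without advancing time (a new reading comes with each control period).
- ctrl.capture(name): name is "scene" or "side" or "wrist"; returns a dict with "pixels" (420x560x3 uint8, blue, green, red), "fx", "fy", "cx", "cy" (pixels), "R" (3x3) and "t" (3): a world point X has camera coordinates R X + t. Camera axes: x right, y down, z forward; pixel columns grow to the right and rows downward; lengths in mm; the calibration is good to about 2 mm. A picture is of the moment at which its call begins. There is no depth.
- ctrl.finish_job(): hands the job in; it is judged then, once.
The state is a dict: "time_s": time; "joints": joint angles; "dq": joint speeds; "tau": joint torques, N m; "eef_pos": TCP position; "ee_rot": TCP orientation; "force": force on the tool from outside, world axes, zero at the start; "wrist_torque": the same for the moment, N m; "grip_width": opening from 0.0 (shut) to 1.0 (fully open); "grip_force": force on a finger pad.
Only numpy, scipy, OpenCV 4.12 (cv2) and the standard library are available. Lean on these libraries where they do the work, as an engineer would, in place of code of your own. Each camera call takes 0.05 s, during which the arm holds its last target. There are 200 camera calls.

## Task

A customer wants to see three of the carvings lit up: with a fingertip, lightly press the round button on the pagoda's stand all the way down so that it stays down, then the elephant's, then the turtle's, in that order. Leave the boat's button up. Only touch the buttons: do not pick up, push along or tip the stands, press hard, or disturb the bowl, vase and brush.

Things in the scene. Friction and masses are not known exactly. Their poses are not given: they have to be found in the camera images.
- pagoda_button_top (a point): centre of the top face of the round push button on the pagoda's stand (grey, 30 mm across). It stands 42 mm above the table and 13 mm above the stand's deck when up, 9 mm lower when fully down. It lies on the stand's own +x half, 48 mm from the stand's origin and 80 mm from the carving's axis.
- pagoda_button (a joint): how far that button is pressed, m: 0 up (off) as at the start, 0.009 fully down (on). It moves straight down against about 2.5 N and then stays where it is left; there is no spring.
- pagoda_stand: loose battery-lit display stand, black slab 150 x 96 x 26 mm, about 0.4 kg, with one amber-brown carving fixed on its -x half (32 mm from the origin): a three-tiered temple tower with a pointed spire, 66 mm tall, the tallest carving, standing on a white disc 29 mm above the table. Origin at the centre of the slab's underside, +x along the slab towards the button, z up. The four slabs and buttons are alike; only the carvings differ, and they change places.
- elephant_button_top (a point): centre of the top face of the round push button on the elephant's stand (grey, 30 mm across). It stands 42 mm above the table and 13 mm above the stand's deck when up, 9 mm lower when fully down. It lies on the stand's own +x half, 48 mm from the stand's origin and 80 mm from the carving's axis.
- elephant_button (a joint): how far that button is pressed, m: 0 up (off) as at the start, 0.009 fully down (on). It moves straight down against about 2.5 N and then stays where it is left; there is no spring.
- elephant_stand: loose battery-lit display stand, black slab 150 x 96 x 26 mm, about 0.4 kg, with one amber-brown carving fixed on its -x half (32 mm from the origin): an elephant on four legs with a hanging trunk, about 85 mm long and 57 mm tall, standing on a white disc 29 mm above the table. Origin at the centre of the slab's underside, +x along the slab towards the button, z up. The four slabs and buttons are alike; only the carvings differ, and they change places.
- turtle_button_top (a point): centre of the top face of the round push button on the turtle's stand (grey, 30 mm across). It stands 42 mm above the table and 13 mm above the stand's deck when up, 9 mm lower when fully down. It lies on the stand's own +x half, 48 mm from the stand's origin and 80 mm from the carving's axis.
- turtle_button (a joint): how far that button is pressed, m: 0 up (off) as at the start, 0.009 fully down (on). It moves straight down against about 2.5 N and then stays where it is left; there is no spring.
- turtle_stand: loose battery-lit display stand, black slab 150 x 96 x 26 mm, about 0.4 kg, with one amber-brown carving fixed on its -x half (32 mm from the origin): a turtle with a low round domed shell, about 74 mm long and 30 mm tall, the lowest carving, standing on a white disc 29 mm above the table. Origin at the centre of the slab's underside, +x along the slab towards the button, z up. The four slabs and buttons are alike; only the carvings differ, and they change places.
- boat_button_top (a point): centre of the top face of the round push button on the boat's stand (grey, 30 mm across). It stands 42 mm above the table and 13 mm above the stand's deck when up, 9 mm lower when fully down. It lies on the stand's own +x half, 48 mm from the stand's origin and 80 mm from the carving's axis.
- boat_button (a joint): how far that button is pressed, m: 0 up (off) as at the start, 0.009 fully down (on). It moves straight down against about 2.5 N and then stays where it is left; there is no spring.
- boat_stand: loose battery-lit display stand, black slab 150 x 96 x 26 mm, about 0.4 kg, with one amber-brown carving fixed on its -x half (32 mm from the origin): a slim boat with two upturned ends and a small round roof, 102 mm long and 47 mm tall, standing on a white disc 29 mm above the table. Origin at the centre of the slab's underside, +x along the slab towards the button, z up. The four slabs and buttons are alike; only the carvings differ, and they change places.
- bowl: bystander: small dark wooden bowl, 76 mm across, 32 mm high; origin under its centre
- vase: bystander: small brown carved vase, 48 mm across, 54 mm high; origin under its centre
- brush: bystander: dusting brush lying on the table beyond the stands; origin under its middle, its length along its x axis
Not all that is in view belongs to the job. Leave any green or pink look-alike of the turtle_stand alone.

How it is judged:
By the outcome, as a careful person would: the job done as asked, in the order asked, and still so for the second after the job is handed in, with the robot touching nothing.
It also fails if it takes over 48 s, if anything falls off the work surface, if the arm or the gripper's body presses on something with over 40 N, if the wrist force passes 120 N, or if a joint passes its speed limit or range.

## Working session

There is one attempt and no reset: what is moved stays moved. The work goes in short steps, Python scripts to look and compute and a shell command to move; the robot and the scene stay as the last step left them, time stands still between calls to the robot, and variables do not carry over. Pictures are saved under pics/ and viewed, at most 10 in all, crops included, and the job is handed in when it is done.

```bash
mkdir -p pics; cat > h.py <<'E'
import numpy as np, cv2, pickle
def cap(c,n):
    d=c.capture(n); pickle.dump(d,open(f'pics/{n}.pkl','wb')); return d
def ld(n): return pickle.load(open(f'pics/{n}.pkl','rb'))
def ray(d,u,v,z):
    R=np.array(d['R']);t=np.array(d['t']).ravel()
    r=R.T@np.array([(u-d['cx'])/d['fx'],(v-d['cy'])/d['fy'],1]);c=-R.T@t
    return c+r*(z-c[2])/r[2]
def proj(d,X):
    p=np.array(d['R'])@np.array(X)+np.array(d['t']).ravel()
    return d['fx']*p[0]/p[2]+d['cx'],d['fy']*p[1]/p[2]+d['cy']
E
python3 - <<'E'
from rig import ctrl
from h import *
for n in ('scene','side'):
    d=cap(ctrl,n); cv2.imwrite(f'pics/{n}1.png',cv2.resize(d['pixels'],(800,600),interpolation=cv2.INTER_CUBIC))
    print(n,-np.array(d['R']).T@np.array(d['t']).ravel())
s=ctrl.sense();print(s)
E
```

```text
scene [ 943.48298446 -760.68007203  955.90196875]
side [ 489.23523172 -943.76303916  829.43974775]
{'time_s': 0.1, 'joints': array([ 8.90593210e-01,  3.13376008e-01,  1.49834151e+00,  1.01674986e-05,
        1.33100207e+00, -2.23347363e-01]), 'dq': array([ 0.00098112, -0.00077923, -0.00092443, -0.00059636, -0.00012855,
       -0.00072944]), 'tau': array([ 3.56729652e-03, -4.12894499e+01, -2.60139298e+01, -2.56218266e-05,
        3.00120810e-03,  2.08561181e-05]), 'eef_pos': array([231.44468201, 471.00312181, 247.80890079]), 'ee_rot': array([-2.50431714e-04,  2.26447662e-01,  9.74023172e-01, -5.04781655e-04]), 'force': array([ 0.51714144,  0.46872246, -0.89923195]), 'wrist_torque': array([-0.01302462,  0.01003799, -0.02662497]), 'grip_force': 0.0, 'grip_width': 0.9991417583151632}
```

View pics/scene1.png

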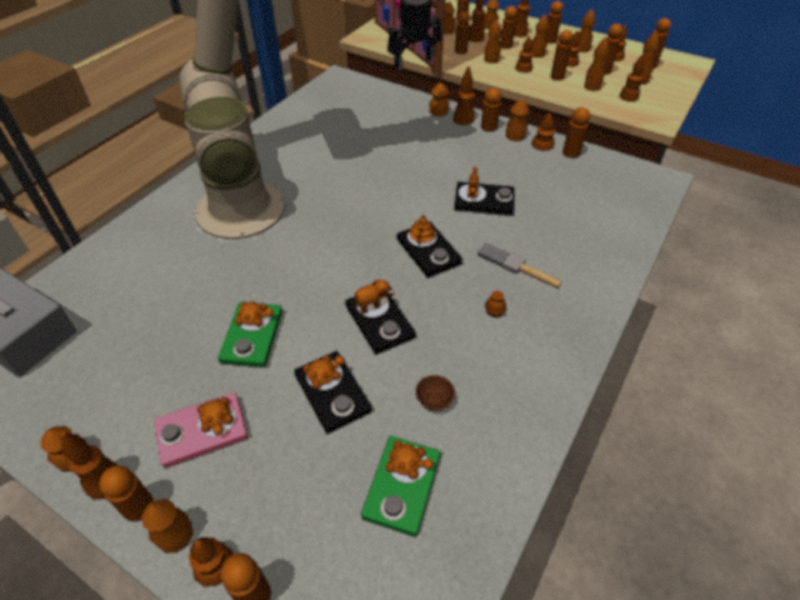

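View pics/side1.png

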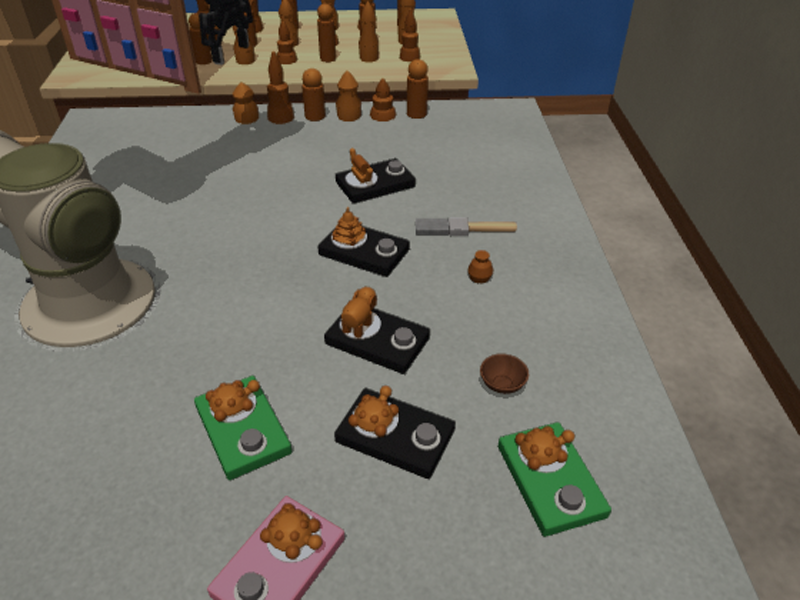

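Both views show four black stands, one each of the green and pink look-alikes' colours aside. Carving and button pixels in the scene view (800x600):

| Stand | Carving | Button |
|---|---|---|
| Boat | (473,185) | (505,194) |
| Pagoda (tiered, spire) | (423,230) | (440,256) |
| Elephant (legs, trunk) | (373,297) | (390,329) |
| Turtle (dome, black slab) | (325,372) | (343,405) |

The green (250,315; 405,460) and pink (215,415) turtles are look-alikes to leave alone. I'll measure the buttons and confirm in one crop.

```bash
python3 - <<'E'
from h import *
S={'scene':dict(boat=(505,194),pagoda=(440,256),elephant=(390,329),turtle=(343,405)),
   'side':dict(boat=(395,166),pagoda=(386,244),elephant=(403,336),turtle=(426,433))}
for n in S:
    d=ld(n); im=d['pixels']; big=im.copy()
    for k,(u,v) in S[n].items():
        u*=.7;v*=.7
        # button top: match predicted ellipse of the 30mm disc at z=42 to the image (top brighter than side, darker than ring)
        g=cv2.GaussianBlur(cv2.cvtColor(im,cv2.COLOR_BGR2GRAY),(3,3),0).astype(np.float32)
        P0=ray(d,u,v,42); best=[]
        a=np.linspace(0,2*np.pi,40,endpoint=False)
        def smp(P,r,z): 
            q=np.float32([proj(d,(P[0]+r*np.cos(t),P[1]+r*np.sin(t),z)) for t in a]); return cv2.remap(g,q[:,0].copy(),q[:,1].copy(),1).ravel()
        for dx in np.arange(-12,12.1,1):
            for dy in np.arange(-12,12.1,1):
                P=P0+[dx,dy,0]
                ins=np.r_[smp(P,12,42),smp(P,8,42),smp(P,4,42)]
                best.append((np.abs(smp(P,18,42)-ins.mean()).mean()-2*ins.std(),P))
        b=max(best,key=lambda x:x[0]); P=b[1]
        print(n,k,'score %.1f'%b[0],P.round(1),np.hypot(*P[:2]).round())
        for t in a:
            q=proj(d,(P[0]+15*np.cos(t),P[1]+15*np.sin(t),42)); S[n][k]=S[n][k]
            big[int(round(q[1])),int(round(q[0]))]=(0,255,255)
    x0,y0,w,h=(200,110,190,200) if n=='scene' else (215,90,115,250)
    c=cv2.resize(big[y0:y0+h,x0:x0+w],None,fx=600/h*.99,fy=600/h*.99,interpolation=cv2.INTER_CUBIC)
    S[n]=c
cv2.imwrite('pics/crop.png',cv2.resize(np.hstack([c[:590] for c in (S['scene'],S['side'])]),(800,552)))
E
```

```text
scene boat score 10.0 [562.7 363.7  42. ] 670.0
scene pagoda score 17.3 [530.9  86.9  42. ] 538.0
scene elephant score 19.9 [ 547.1 -152.3   42. ] 568.0
scene turtle score 21.0 [ 566.6 -346.5   42. ] 664.0
side boat score 15.3 [563.7 365.6  42. ] 672.0
side pagoda score 32.1 [531.   87.2  42. ] 538.0
side elephant score 37.1 [ 547.1 -151.8   42. ] 568.0
side turtle score 43.0 [ 566.8 -345.    42. ] 664.0
```

View pics/crop.png

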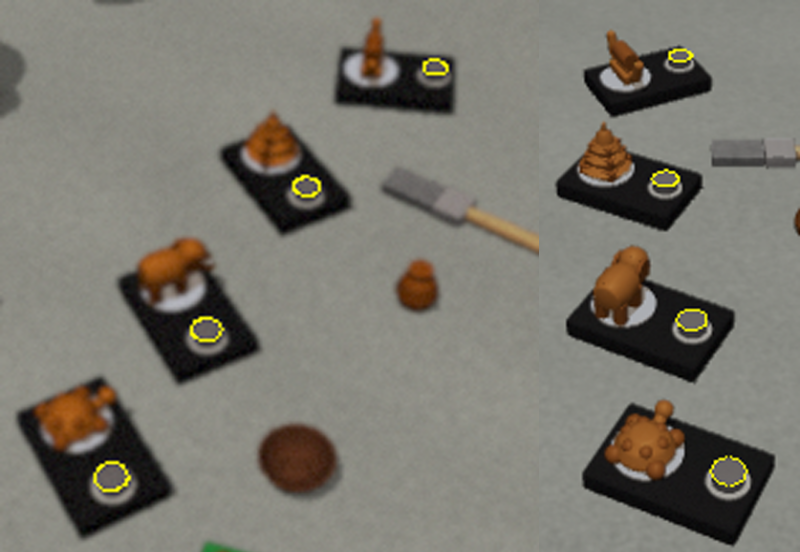

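The crop confirms, from top to bottom, boat (leave), pagoda, elephant and turtle. The fitted button rims agree within 2 mm between the two views. Next I move over the pagoda's button with the fingers shut.

```bash
python3 -m jog '[{"delta_pos":[30,-38,0],"angular":[0,0,0],"fingers":0},{"delta_pos":[65,-84,0],"angular":[0,0,0],"fingers":0},{"delta_pos":[100,-128,0],"angular":[0,0,0],"fingers":0},{"delta_pos":[135,-173,0],"angular":[0,0,0],"fingers":0},{"delta_pos":[170,-218,0],"angular":[0,0,0],"fingers":0},{"delta_pos":[205,-263,0],"angular":[0,0,0],"fingers":0},{"delta_pos":[240,-308,0],"angular":[0,0,0],"fingers":0},{"delta_pos":[270,-346,-20],"angular":[0,0,0],"fingers":0},{"delta_pos":[290,-372,-60],"angular":[0,0,0],"fingers":0},{"delta_pos":[299.4,-384,-110],"angular":[0,0,0],"fingers":0}]' 20 && python3 -m jog '[{"delta_pos":[0,0,-25],"angular":[0,0,0],"fingers":0},{"delta_pos":[0,0,-50],"angular":[0,0,0],"fingers":0},{"delta_pos":[0,0,-60],"angular":[0,0,0],"fingers":0},{"delta_pos":[0,0,-60],"angular":[0,0,0],"fingers":0},{"delta_pos":[0,0,-60],"angular":[0,0,0],"fingers":0}]'
python3 - <<'E'
from rig import ctrl
from h import *
s=ctrl.sense();print(s['eef_pos'],s['force'])
d=cap(ctrl,'side');im=d['pixels']
u,v=map(int,proj(d,(531,87,50)))
cv2.imwrite('pics/a.png',cv2.resize(im[v-50:v+40,u-60:u+60],(800,600),interpolation=cv2.INTER_CUBIC))
E
```

```text
time_s: 1.35
eef_pos: [532.0, 85.6, 137.2]
ee_rot: [0.001, 0.227, 0.974, 0.0]
force: [-0.4, -0.2, -0.7]
grip_width: 0.005
grip_force: 0.0
time_s: 1.98
eef_pos: [531.5, 87.2, 79.3]
ee_rot: [0.001, 0.226, 0.974, 0.0]
force: [0.2, 0.4, 0.0]
grip_width: -0.001
grip_force: 0.0
[531.46212102  87.21357876  79.26690818] [0.18903991 0.39947719 0.01294062]
```

View pics/a.png

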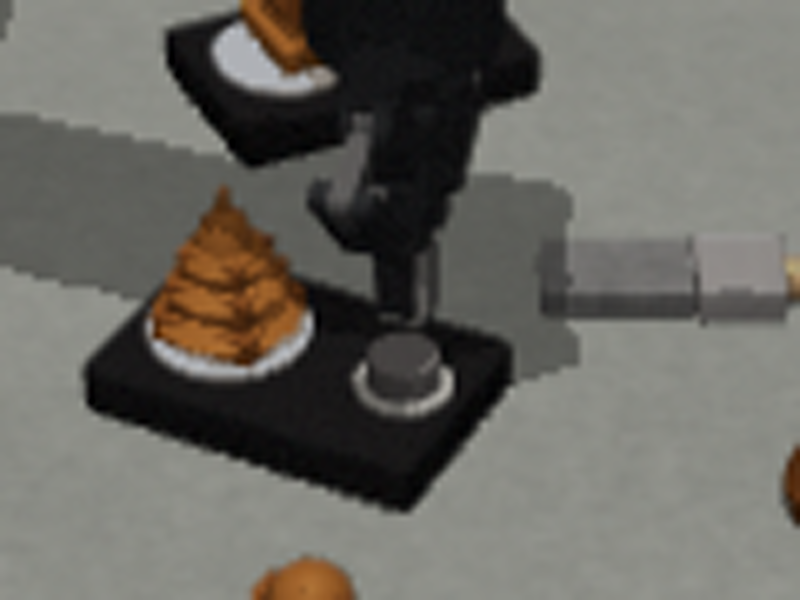

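The picture shows the fingertip (405,320) directly over the pagoda's button (403,350), with clearance left. Now I press slowly.

```bash
python3 -m jog '[{"delta_pos":[0,0,-8],"angular":[0,0,0],"fingers":0},{"delta_pos":[0,0,-16],"angular":[0,0,0],"fingers":0},{"delta_pos":[0,0,-18],"angular":[0,0,0],"fingers":0},{"delta_pos":[0,0,-19],"angular":[0,0,0],"fingers":0},{"delta_pos":[0,0,-20],"angular":[0,0,0],"fingers":0},{"delta_pos":[0,0,-21],"angular":[0,0,0],"fingers":0},{"delta_pos":[0,0,-22],"angular":[0,0,0],"fingers":0}]'; python3 -m jog '[{"delta_pos":[0,0,-1],"angular":[0,0,0],"fingers":0},{"delta_pos":[0,0,-2],"angular":[0,0,0],"fingers":0},{"delta_pos":[0,0,-3],"angular":[0,0,0],"fingers":0},{"delta_pos":[0,0,-4],"angular":[0,0,0],"fingers":0},{"delta_pos":[0,0,-4],"angular":[0,0,0],"fingers":0}]'
```

```text
time_s: 2.9
eef_pos: [531.0, 87.2, 56.4]
ee_rot: [0.0, 0.226, 0.974, 0.0]
force: [-1.7, -0.8, 2.0]
grip_width: -0.002
grip_force: 1.2
time_s: 3.52
eef_pos: [531.0, 87.2, 52.1]
ee_rot: [0.0, 0.226, 0.974, 0.0]
force: [0.7, -0.3, 1.1]
grip_width: -0.0
grip_force: 0.0
```

```bash
for i in 1 2 3; do python3 -m jog '[{"delta_pos":[0,0,-0.5],"angular":[0,0,0],"fingers":0},{"delta_pos":[0,0,-1],"angular":[0,0,0],"fingers":0},{"delta_pos":[0,0,-1],"angular":[0,0,0],"fingers":0}]' | egrep 'eef|force: \['; done
```

```text
eef_pos: [531.0, 87.2, 51.3]
force: [0.2, 0.1, 1.5]
eef_pos: [531.1, 87.2, 50.3]
force: [0.1, 0.5, 1.0]
eef_pos: [531.1, 87.2, 50.0]
force: [-2.5, 0.2, 8.6]
```

Force stepped to 8.6 N at TCP z = 50, which is the expected 33 + 17 mm, so the button has bottomed. I lift, check and move to the elephant.

```bash
python3 -m jog '[{"delta_pos":[0,0,8],"angular":[0,0,0],"fingers":0},{"delta_pos":[0,0,45],"angular":[0,0,0],"fingers":0},{"delta_pos":[0,0,90],"angular":[0,0,0],"fingers":0},{"delta_pos":[3,-45,95],"angular":[0,0,0],"fingers":0},{"delta_pos":[6,-95,95],"angular":[0,0,0],"fingers":0},{"delta_pos":[10,-145,95],"angular":[0,0,0],"fingers":0},{"delta_pos":[13,-195,95],"angular":[0,0,0],"fingers":0},{"delta_pos":[16,-225,95],"angular":[0,0,0],"fingers":0},{"delta_pos":[16,-239,95],"angular":[0,0,0],"fingers":0},{"delta_pos":[16,-239,95],"angular":[0,0,0],"fingers":0}]'
python3 - <<'E'
from rig import ctrl
from h import *
d=cap(ctrl,'side');im=d['pixels']
cv2.imwrite('pics/b.png',cv2.resize(im[90:270,200:440],(800,600),interpolation=cv2.INTER_CUBIC))
E
```

```text
time_s: 5.9
eef_pos: [546.8, -151.8, 144.2]
ee_rot: [-0.0, 0.227, 0.974, 0.0]
force: [0.0, 0.6, 0.7]
grip_width: -0.001
grip_force: 0.0
```

View pics/b.png

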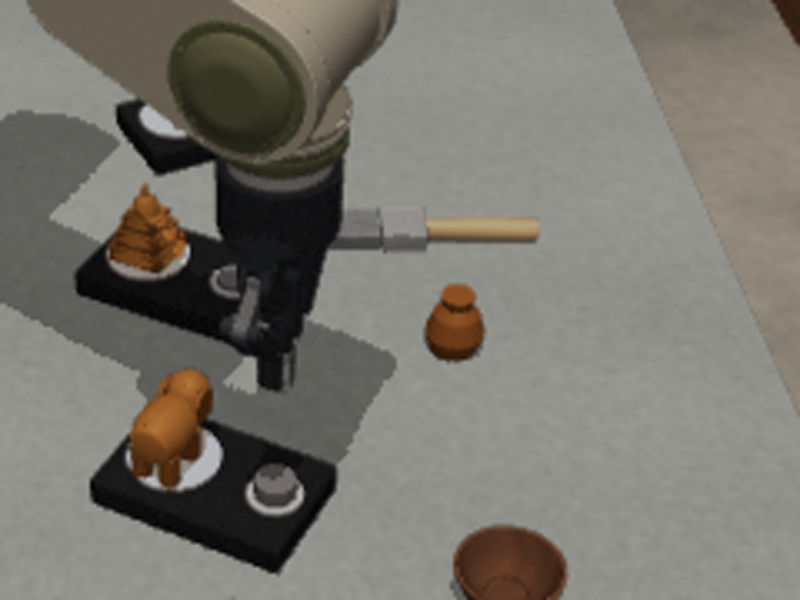

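The pagoda's button, at about (230,280), sits low, and the finger hangs over the elephant's button (277,485). I descend on the elephant.

```bash
python3 -m jog '[{"delta_pos":[0,0,-25],"angular":[0,0,0],"fingers":0},{"delta_pos":[0,0,-55],"angular":[0,0,0],"fingers":0},{"delta_pos":[0,0,-75],"angular":[0,0,0],"fingers":0},{"delta_pos":[0,0,-82],"angular":[0,0,0],"fingers":0},{"delta_pos":[0,0,-84],"angular":[0,0,0],"fingers":0},{"delta_pos":[0,0,-86],"angular":[0,0,0],"fingers":0},{"delta_pos":[0,0,-87],"angular":[0,0,0],"fingers":0},{"delta_pos":[0,0,-88],"angular":[0,0,0],"fingers":0},{"delta_pos":[0,0,-89],"angular":[0,0,0],"fingers":0},{"delta_pos":[0,0,-90],"angular":[0,0,0],"fingers":0}]'| egrep 'eef|force: \['; python3 -m jog '[{"delta_pos":[0,0,-1],"angular":[0,0,0],"fingers":0},{"delta_pos":[0,0,-2],"angular":[0,0,0],"fingers":0},{"delta_pos":[0,0,-2],"angular":[0,0,0],"fingers":0}]' | egrep 'eef|force: \[';for i in 1 2 3; do python3 -m jog '[{"delta_pos":[0,0,-0.5],"angular":[0,0,0],"fingers":0},{"delta_pos":[0,0,-1],"angular":[0,0,0],"fingers":0},{"delta_pos":[0,0,-1],"angular":[0,0,0],"fingers":0}]' | egrep 'eef|force: \['; done
```

```text
eef_pos: [547.2, -151.9, 54.4]
force: [1.2, -0.2, 2.5]
eef_pos: [546.9, -151.9, 52.1]
force: [0.4, 0.3, 1.4]
eef_pos: [546.9, -151.9, 51.2]
force: [0.3, -0.1, 1.5]
eef_pos: [546.9, -151.8, 50.2]
force: [-0.3, -1.9, 2.0]
eef_pos: [547.0, -151.9, 50.0]
force: [-3.1, -0.4, 9.5]
```

The elephant's button bottomed the same way, at 9.5 N and z = 50. On to the turtle.

```bash
python3 -m jog '[{"delta_pos":[0,0,8],"angular":[0,0,0],"fingers":0},{"delta_pos":[0,0,45],"angular":[0,0,0],"fingers":0},{"delta_pos":[0,0,90],"angular":[0,0,0],"fingers":0},{"delta_pos":[4,-40,95],"angular":[0,0,0],"fingers":0},{"delta_pos":[9,-90,95],"angular":[0,0,0],"fingers":0},{"delta_pos":[14,-140,95],"angular":[0,0,0],"fingers":0},{"delta_pos":[18,-180,95],"angular":[0,0,0],"fingers":0},{"delta_pos":[19.6,-194,95],"angular":[0,0,0],"fingers":0},{"delta_pos":[19.6,-194,95],"angular":[0,0,0],"fingers":0},{"delta_pos":[19.6,-194,95],"angular":[0,0,0],"fingers":0}]'
python3 - <<'E'
from rig import ctrl
from h import *
d=cap(ctrl,'side');im=d['pixels']
e=cap(ctrl,'scene')['pixels']
a=cv2.resize(im[100:340,210:370],(400,600),interpolation=cv2.INTER_CUBIC)
b=cv2.resize(e[120:330,190:330],(400,600),interpolation=cv2.INTER_CUBIC)
cv2.imwrite('pics/c.png',np.hstack([a,b]))
E
```

```text
time_s: 9.95
eef_pos: [566.8, -344.4, 144.4]
ee_rot: [-0.0, 0.226, 0.974, 0.0]
force: [-0.0, 0.7, 0.6]
grip_width: -0.004
grip_force: 0.0
```

View pics/c.png

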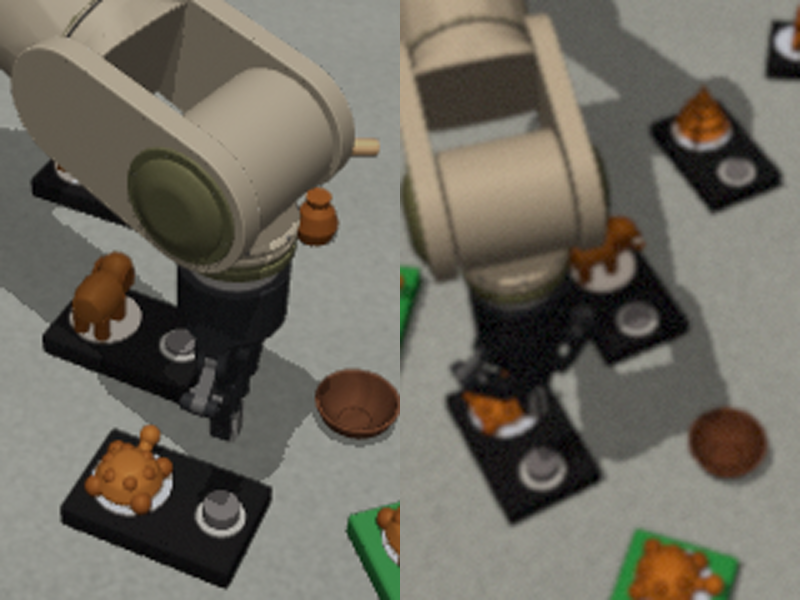

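The pagoda's (735,170, right half) and elephant's (637,318) buttons are both down and their stands haven't moved. The turtle's (220,505, left half) is still up with the finger above it, so I press it.

```bash
python3 -m jog '[{"delta_pos":[0,0,-25],"angular":[0,0,0],"fingers":0},{"delta_pos":[0,0,-55],"angular":[0,0,0],"fingers":0},{"delta_pos":[0,0,-75],"angular":[0,0,0],"fingers":0},{"delta_pos":[0,0,-82],"angular":[0,0,0],"fingers":0},{"delta_pos":[0,0,-84],"angular":[0,0,0],"fingers":0},{"delta_pos":[0,0,-86],"angular":[0,0,0],"fingers":0},{"delta_pos":[0,0,-87],"angular":[0,0,0],"fingers":0},{"delta_pos":[0,0,-88],"angular":[0,0,0],"fingers":0},{"delta_pos":[0,0,-89],"angular":[0,0,0],"fingers":0},{"delta_pos":[0,0,-90],"angular":[0,0,0],"fingers":0}]'| egrep 'eef|force: \['; python3 -m jog '[{"delta_pos":[0,0,-1],"angular":[0,0,0],"fingers":0},{"delta_pos":[0,0,-2],"angular":[0,0,0],"fingers":0},{"delta_pos":[0,0,-2],"angular":[0,0,0],"fingers":0}]' | egrep 'eef|force: \[';for i in 1 2 3; do python3 -m jog '[{"delta_pos":[0,0,-0.5],"angular":[0,0,0],"fingers":0},{"delta_pos":[0,0,-1],"angular":[0,0,0],"fingers":0},{"delta_pos":[0,0,-1],"angular":[0,0,0],"fingers":0}]' | egrep 'eef|force: \['; done
```

```text
eef_pos: [566.8, -346.0, 54.5]
force: [1.4, -0.4, 3.7]
eef_pos: [566.4, -345.8, 52.1]
force: [1.0, -0.4, 1.1]
eef_pos: [566.5, -345.8, 51.2]
force: [0.2, -1.4, 1.0]
eef_pos: [566.5, -345.8, 50.1]
force: [-0.9, 0.6, 1.5]
eef_pos: [566.5, -345.8, 50.1]
force: [-4.0, 1.5, 7.1]
```

```bash
python3 -m jog '[{"delta_pos":[0,0,8],"angular":[0,0,0],"fingers":0},{"delta_pos":[0,0,45],"angular":[0,0,0],"fingers":0},{"delta_pos":[0,0,90],"angular":[0,0,0],"fingers":0},{"delta_pos":[0,0,140],"angular":[0,0,0],"fingers":0},{"delta_pos":[-40,0,170],"angular":[0,0,0],"fingers":0},{"delta_pos":[-90,0,190],"angular":[0,0,0],"fingers":0},{"delta_pos":[-140,0,200],"angular":[0,0,0],"fingers":0},{"delta_pos":[-180,0,200],"angular":[0,0,0],"fingers":0},{"delta_pos":[-200,0,200],"angular":[0,0,0],"fingers":0},{"delta_pos":[-200,0,200],"angular":[0,0,0],"fingers":0}]'
python3 - <<'E'
from rig import ctrl
from h import *
d=cap(ctrl,'side');im=d['pixels']
e=cap(ctrl,'scene')['pixels']
a=cv2.resize(im[100:340,210:370],(400,600),interpolation=cv2.INTER_CUBIC)
b=cv2.resize(e[115:325,200:370],(400,494),interpolation=cv2.INTER_CUBIC)
cv2.imwrite('pics/d.png',np.hstack([a,cv2.copyMakeBorder(b,0,106,0,0,0)]))
E
```

```text
time_s: 14.05
eef_pos: [365.9, -345.9, 249.7]
ee_rot: [0.0, 0.227, 0.974, -0.0]
force: [0.3, -0.6, -0.7]
grip_width: 0.001
grip_force: 0.0
```

View pics/d.png

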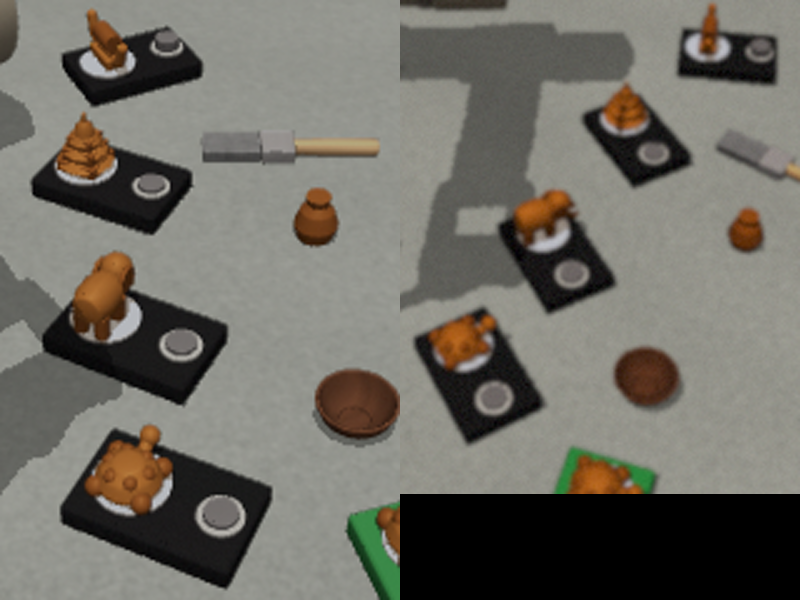

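In the left half, the pagoda (152,185), elephant (181,344) and turtle (221,515) buttons are all down. The boat's (167,42) is still up and nothing else has moved, so I hand in.

```bash
python3 -c "from rig import ctrl; print(ctrl.finish_job())"
```

```text
the job is handed in; nothing more can be done
None
```

I pressed the pagoda, elephant and turtle buttons fully down in that order; the last pictures show them staying down, the boat's button still up and nothing else moved, and the job was handed in at about 14 s.

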